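# Set the counter scale up for packing leeks

## Robot

A 7-joint arm with a two-finger parallel gripper is mounted at the origin on the work surface. World frame = base frame: x ahead of the robot, y to its left, z up, the work surface at z = 0. Lengths are in m, angles in rad, forces in N, time in s.
With the tool pointing down it reaches from about 0.4 to 0.75 m from the base axis. Payload 19.5 kg.
Tool frame: the origin (TCP) lies at the very end of the fingers, on their centre line; the grasp point (between the pads) lies 19 mm behind it; z points along the fingers, y is the direction in which the jaws open and shut (so a half turn about z gives the same grasp; the last joint's range is limited). The gripper opens to 85 mm and grips with 20 to 120 N. Pads are 22 mm wide; open, the fingers measure 114 mm over their backs; the gripper's body (76 mm by 85 mm) begins 54 mm behind the grasp point. The pads swing forward as they close: fully open they stand 13 mm farther back than shut.
Start: joints at [-1.344, 0.707, -0.028, 1.485, 0.022, 0.951, -0.075], TCP at [0.153, 0.554, 0.231] pointing down, gripper open.
Joint ranges: [-2.71, 2.71], [-0.32, 2.16], [-1.57, 1.52], [0, 2.45], [-1.46, 4.6], [0, 2.02], [-2.83, 2.83]. Speed limits (rad/s): [1.89, 1.89, 2.57, 2.57, 3.01, 3.01, 3.01].

## Interface

Orientations are given as a unit quaternion [w, x, y, z].
In Python, from workcell import env gives the robot as it stands. The module is installed in compiled form; this text tells all that it offers.
- The arm moves only by the tool play_rows, never from a script. Its argument "commands" is a list of rows, each an object with "translation": the shift along the tool's x, y, z in m, a list of three; "twist": the turn, a rotation vector about the tool's x, y, z in degrees, a list of three; "fingers": the gripper's target within -1 to 1 (shut at 1, half-way at 0, fully open at -1). A call has 1 to 12 rows; each row is the pose to reach, as a shift and turn from the pose commanded when the call began, along the tool's axes at that moment; what a row does not reach only later rows make up. A row lasts 1/8 s, in which the tool goes at most 62.5 mm and 10.7 degrees, less where a joint would pass 70% of its speed; a pose out of reach is approached as far as the arm can. A call with a gripper value outside its range is refused whole. The fingers move at their own pace and stop on an object; the grip force is fixed at half the most. Time passes only in rows, so rows that repeat a pose let the fingers close. It gives the time, the measured TCP pose, the force and the opening at its end, in the units of the state.
- env.sense(): the state, without advancing time (a new reading comes with each control period).
- env.camera(name): name is "scene" or "top" or "wrist"; returns the picture (420x560x3 uint8, red, green, blue); there is no depth.
- env.get_calibration(name): a dict with "intrinsics" (3x3 intrinsics, pixels), "distortion" ([k1, k2, p1, p2, k3] as OpenCV has them; the pictures are not rectified), "extrinsics" (4x4, takes a point from world to camera coordinates); the wrist camera has in their place "tool_from_camera" (4x4, takes a point from camera to tool coordinates, whose origin is the TCP and whose axes are the flange's). Camera axes: x right, y down, z forward; pixel columns grow to the right and rows downward; lengths in m; the calibration is good to about 2 mm. A picture is of the moment at which its call begins: read the wrist's pose just before it. get_calibration takes no time and is no camera call.
- env.close_job(): hands the job in, once; it reports no verdict.
The state is a dict: "clock": time; "joint_positions": joint angles; "joint_velocities": joint speeds; "effort": joint torques, N m; "tcp_pos": TCP position; "tool_rot": TCP orientation; "ft_force": force on the tool from outside, world axes, zero at the start; "ft_torque": the same for the moment, N m; "finger_gap": finger opening in m.
Only numpy, scipy, OpenCV 4.12 (cv2) and the standard library are available. Lean on these libraries where they do the work, as an engineer would, in place of code of your own. Each camera call takes 0.05 s, during which the arm holds its last target.

## Task

An empty packing tray already stands on the scale's pan: set the scale up for packing leeks by tapping three keys lightly with a fingertip, each far enough to register and then let up again before the next. Tap the tare key (the wide key in the front row), then the leek preset (far row, second from the left), then the price-lock key (the round key just to the right of the wide one), left and right being as seen from the robot. Press no other key, keep off the pan and the tray, and leave everything else on and around the scale where it stands.

Things in the scene. Friction and masses are not known exactly. Their poses are not given: they have to be found in the camera images.
- scale: Fixed white label-printing counter scale, 390 (x) by 340 mm (y). Origin: centre of its footprint; x points from the keys (near the robot) to the pan, z up. Left/right as seen from the robot. Keyboard rises 10 deg away from the robot, near edge 50 mm, far edge 73 mm high; then a display strip up to 105 mm; then the pan. Printer box, 97 mm high, right of the keys, 75 mm from the price-lock key's centre.
- key_tare_top (a point): Centre of the top of the tare key: the one wide key, 66 (left-right) by 26 mm, in the front row, tray pictogram. Site z is square to the key's top and points out of it (10 deg off vertical, leaning to the robot); x points up the slope, away from the robot. All keys: white, 9 mm proud of the keyboard, 3 rows and 5 columns at 40 mm pitch with 14 mm gaps.
- key_leek_top (a point): Centre of the top of the leek preset: square 26 mm key, far row, second from the left, with a leek pictogram (upright stalk with spreading leaves). Axes as for the tare key.
- key_lock_top (a point): Centre of the top of the price-lock key: round, 26 mm across, front row, directly to the right of the wide tare key (centres 60 mm apart), padlock pictogram. Axes as for the tare key.
- key_tare (a joint): Stroke of the tare key. Down the key's stroke counts positive: 0 up, 0.006 m fully down; it registers from 0.002 m (about 3 N), is fully down at about 8 N and springs back up by itself; over 20 N on the keys or scale is too hard.
- key_leek (a joint): Stroke of the leek preset; as the tare key.
- key_lock (a joint): Stroke of the price-lock key; as the tare key.
- key_mushroom (a joint): Stroke of a key to be left alone: far row, 1st from the left, square 26 mm; mushroom pictogram. Same values and spring as the tare key.
- key_radish (a joint): Stroke of a key to be left alone: far row, 3rd from the left, square 26 mm; radish pictogram. Same values and spring as the tare key.
- key_fern (a joint): Stroke of a key to be left alone: far row, 4th from the left, square 26 mm; fern shoot pictogram. Same values and spring as the tare key.
- key_aubergine (a joint): Stroke of a key to be left alone: middle row, 1st from the left, square 26 mm; aubergine pictogram. Same values and spring as the tare key.
- key_carrot (a joint): Stroke of a key to be left alone: middle row, 2nd from the left, square 26 mm; carrot pictogram. Same values and spring as the tare key.
- key_onion (a joint): Stroke of a key to be left alone: middle row, 3rd from the left, square 26 mm; onion pictogram. Same values and spring as the tare key.
- key_pod (a joint): Stroke of a key to be left alone: middle row, 4th from the left, square 26 mm; pea pod pictogram. Same values and spring as the tare key.
- key_zero (a joint): Stroke of a key to be left alone: front row, 1st from the left, round 26 mm; ball over a line pictogram. Same values and spring as the tare key.
- key_cancel (a joint): Stroke of a key to be left alone: front row, right end, round 26 mm; cross pictogram. Same values and spring as the tare key.
- key_print (a joint): Stroke of a key to be left alone: right-hand column, beside the far and middle rows, 66 mm up the slope by 26 mm wide; label with an arrow pictogram. Same values and spring as the tare key.
- pan: Stainless weighing pan, 206 by 334 mm, on the rear of the scale, its top 112 mm above the table; origin at the centre of its underside, 4 mm below its top. Its near edge is 83 mm beyond the leek preset's centre.
- tray: Empty black packing tray, 142 by 200 mm over the rim, 28 mm high, standing loose on the pan; origin at the centre of its underside.
- label_roll: Spare roll of blank labels, 58 mm across, 40 mm high, standing on the printer box; origin at the centre of its underside.
- sauce: Sauce bottle, 60 mm across, 170 mm high, on the table to the left of the scale; origin at the centre of its underside.
- price_card: Blank black price card in a wooden foot, 105 mm wide, 80 mm high, on the table to the left of the keyboard; origin at the centre of its underside.
- jar: Amber glass jar with a black lid, 68 mm across, 85 mm high, on the table to the right of the scale, beyond the leeks; origin at the centre of its underside.
- leeks: Banded bunch of three leeks, 210 mm long, 75 mm wide, 25 mm high, lying on the table to the right of the scale; origin on its underside, about the middle.
Things that resemble listed ones, but are neither listed nor needed, are in the scene too. What is shaped like the tray but orange or pink is not meant.

How it is judged:
On the way, in this order (a step that is already met when the one before it is completed fails the run):
1. the tare key is pressed far enough to register (value of joint key_tare above 0.002 m and value of joint each of key_leek, key_lock below 0.001 m), for 0.04 s.
2. then, with the tare key up again, the leek preset is pressed (value of joint key_leek above 0.002 m and value of joint each of key_tare, key_lock below 0.001 m), for 0.04 s.
3. then, with the leek preset up again, the price-lock key is pressed (value of joint key_lock above 0.002 m and value of joint each of key_tare, key_leek below 0.001 m), for 0.04 s.
At the end, for the whole second after the job is handed in: The three keys have been pressed in order, each at least 2 mm; all keys are up again (within 1 mm); the tray stands still and flat on the pan within 5 mm of where it was, and the other things are within 12 mm of where they were (value of joint each of key_mushroom, key_radish, key_fern, key_aubergine, key_carrot, key_onion, key_pod, key_zero, key_cancel, key_print, key_tare, key_leek, key_lock below 0.001 m and distance of tray from where it was at the start of the episode below 0.005 m and angle between tray's own z axis and vertical below 0.05 rad and linear speed of tray below 0.01 m/s and distance of each of label_roll, sauce, price_card, jar, leeks from where it was at the start of the episode below 0.012 m); the robot touches nothing.
It fails at once if a key other than tare, leek and price-lock is pressed far enough to register (2 mm) (value of joint any of key_mushroom, key_radish, key_fern, key_aubergine, key_carrot, key_onion, key_pod, key_zero, key_cancel, key_print above 0.002 m).
It fails at once if two of the three keys are held down at once (value of joint each of key_tare, key_leek above 0.002 m or value of joint each of key_tare, key_lock above 0.002 m or value of joint each of key_leek, key_lock above 0.002 m).
It fails at once if a key or the scale is hit or leaned on with more than 20 N (contact force between any of the fingers, the arm and scale above 20 N).
It fails at once if the robot touches the pan or the tray on it, or the tray is shifted by 5 mm or lifted (contact force between any of the fingers, the arm and pan above 0.5 N or contact force between any of the fingers, the arm and tray above 0.5 N or distance of tray from where it was at the start of the episode above 0.005 m).
It fails at once if another thing is shifted by 12 mm, knocked over or picked up (distance of any of label_roll, sauce, price_card, jar, leeks from where it was at the start of the episode above 0.012 m or angle between any of label_roll, sauce, price_card, jar, leeks's own z axis and vertical above 0.3 rad).
It also fails if it takes over 40 s, if anything falls off the work surface, if the arm or the gripper's body presses on something with over 40 N, if the wrist force passes 120 N, or if a joint passes its speed limit or range.

## Working session

There is one attempt and no reset: what is moved stays moved. The work goes in short steps, Python scripts to look and compute and a tool call to move; the robot and the scene stay as the last step left them, time stands still between calls to the robot, and variables do not carry over. Pictures are saved under pics/ and viewed, and the job is handed in when it is done.

Besides the shell and the picture viewer there is one more tool, called after "Emit:" as a command line: name --argument value ..., lists and objects as JSON in quotes. play_rows: Moves the arm, as the interface text tells. Its arguments: {"type":"object","properties":{"commands":{"type":"array","items":{"type":"object","properties":{"translation":{"type":"array","items":{"type":"number"}},"twist":{"type":"array","items":{"type":"number"}},"fingers":{"type":"number"}}}}},"required":["commands"]}

```bash
mkdir -p pics; python3 - <<'E'
from workcell import env
import cv2,numpy as np
s=env.sense()
for k in s: print(k,np.round(s[k],4))
for n in ["scene","top","wrist"]:
    im=env.camera(n); cv2.imwrite(f"pics/{n}0.png",im[:,:,::-1])
    c=env.get_calibration(n)
    for k in c: print(n,k,np.round(c[k],4).tolist())
E
```

```text
clock 0.0
joint_positions [-1.3437  0.7071 -0.0276  1.485   0.022   0.9509 -0.0755]
joint_velocities [ 0.0006  0.0002  0.0021  0.0008  0.0004  0.0018 -0.0007]
effort [-2.00000e-04 -8.83207e+01  1.23450e+00 -2.36176e+01  1.69000e-02
  6.30000e-03 -0.00000e+00]
tcp_pos [0.1526 0.5541 0.2309]
tool_rot [-1.00e-04  1.34e-01  9.91e-01 -5.00e-04]
ft_force [ 0.535   0.192  -0.5391]
ft_torque [-0.0198 -0.0117 -0.0435]
finger_gap 0.0858
scene intrinsics [[415.3109, 0.0, 274.9793], [0.0, 415.3109, 206.8635], [0.0, 0.0, 1.0]]
scene distortion [-0.0961, 0.0, 0.0, 0.0, 0.0]
scene extrinsics [[0.5719, 0.8201, 0.0166, -0.327], [0.5131, -0.3418, -0.7874, -0.2006], [-0.6401, 0.4588, -0.6163, 1.4771], [0.0, 0.0, 0.0, 1.0]]
top intrinsics [[536.6969, 0.0, 283.6189], [0.0, 536.6969, 211.367], [0.0, 0.0, 1.0]]
top distortion [-0.1472, 0.0, 0.0, 0.0, 0.0]
top extrinsics [[0.0013, -1.0, -0.0043, 0.0312], [-0.9896, -0.0006, -0.1436, 0.5284], [0.1436, 0.0045, -0.9896, 1.273], [0.0, 0.0, 0.0, 1.0]]
wrist intrinsics [[373.9321, 0.0, 279.6727], [0.0, 373.9321, 209.3595], [0.0, 0.0, 1.0]]
wrist distortion [-0.0488, 0.0, 0.0, 0.0, 0.0]
wrist tool_from_camera [[-0.0009, -0.9586, -0.2846, 0.0726], [1.0, -0.0008, -0.0005, 0.0006], [0.0002, -0.2846, 0.9586, -0.1427], [0.0, 0.0, 0.0, 1.0]]
```

View pics/scene0.png

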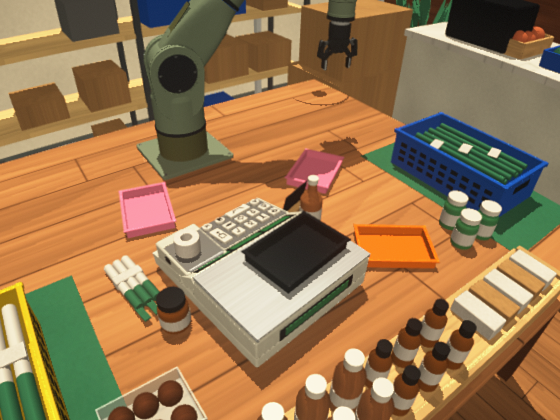

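View pics/top0.png

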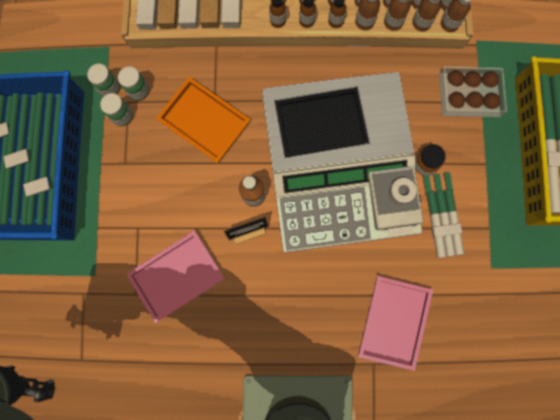

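View pics/wrist0.png

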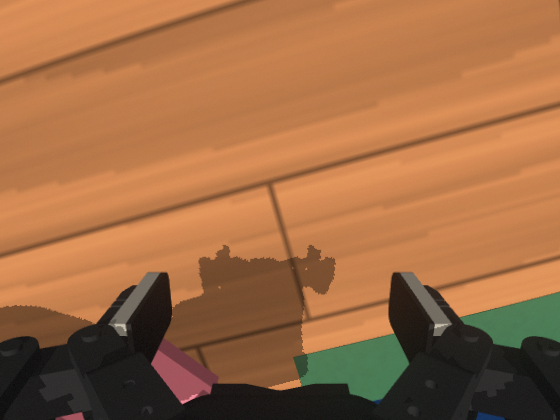

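The top view shows the scale at about (345,160). The front row runs from (293,241) to (361,231), with the wide key at about (319,237); the far row sits at about y=206. I'll zoom in next.

```bash
python3 - <<'E'
import cv2
im=cv2.imread("pics/top0.png")[155:265,260:430]
cv2.imwrite("pics/topz.png",cv2.resize(im,None,fx=4.7,fy=4.7,interpolation=cv2.INTER_CUBIC))
E
```

```text
(no output)
```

View pics/topz.png

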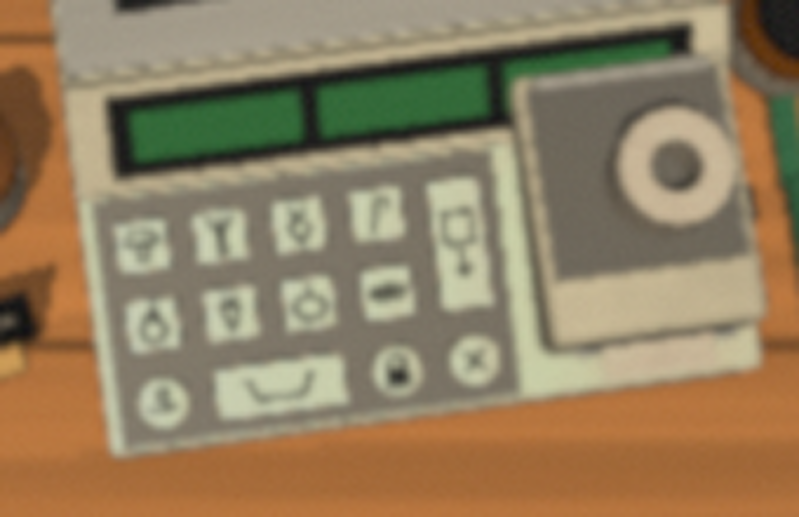

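```bash
cat > h.py <<'E'
import cv2,numpy as np
from scipy.spatial.transform import Rotation as R
def ray(c,T_wc,uv):  # T_wc world_from_cam
    p=cv2.undistortPoints(np.array(uv,float).reshape(-1,1,2),np.array(c['intrinsics']),np.array(c['distortion'])).reshape(-1,2)
    d=np.c_[p,np.ones(len(p))]@T_wc[:3,:3].T
    return T_wc[:3,3],d
def onz(o,d,z):
    z=np.broadcast_to(z,(len(d),)); return o+d*((z-o[2])/d[:,2])[:,None]
def keys(im,lo,hi,roi,bright=150):
    x0,y0,x1,y1=roi; g=cv2.cvtColor(im,cv2.COLOR_BGR2GRAY)
    m=np.zeros_like(g); m[y0:y1,x0:x1]=(g[y0:y1,x0:x1]>bright)*255
    cs,_=cv2.findContours(m,cv2.RETR_EXTERNAL,cv2.CHAIN_APPROX_NONE)
    out=[]
    for c in cs:
        a=cv2.contourArea(c)
        if lo<a<hi:
            h=cv2.convexHull(c);M=cv2.moments(h); out.append((M['m10']/M['m00'],M['m01']/M['m00'],a))
    return m,out
E
python3 - <<'E'
from h import *
from workcell import env
im=cv2.imread("pics/top0.png");g=cv2.cvtColor(im,cv2.COLOR_BGR2GRAY)
print(g[237,306:335], g[225,285:300])
for b in (150,165,180):
    m,o=keys(im,60,600,(281,192,366,251),b); print(b,len(o),np.round(o,1).tolist())
c=env.get_calibration('top');T=np.linalg.inv(np.array(c['extrinsics']))
Z=lambda p:(p/4.7)+np.array([260,155])-0.4
px=Z(np.array([[163,404],[281,387],[397,371],[474,360],[141,246],[220,235],[299,225],[377,214]]))
z=[.063]*4+[.077]*4
P=onz(*ray(c,T,px),z);print(px.round(1).tolist());print(P.round(4))
E
```

```text
[180 199 201 201 197 193 175 157 169 189 197 198 198 197 196 194 187 176
 156 150 180 197 200 200 201 200 188 158 126] [123 140 174 190 172 152 174 193 183 154 151 180 179 143 117]
150 13 [[294.2, 240.4, 76.5], [319.5, 236.9, 256.0], [344.1, 233.4, 70.5], [360.5, 231.4, 71.5], [292.0, 223.6, 94.5], [308.6, 221.4, 94.0], [325.1, 219.2, 92.0], [282.9, 235.5, 65.5], [289.6, 207.0, 94.5], [306.4, 204.9, 67.5], [323.0, 202.5, 93.0], [339.7, 200.1, 90.5], [357.4, 206.5, 254.5]]
165 6 [[294.3, 240.5, 67.0], [319.2, 236.9, 242.0], [360.6, 231.4, 62.5], [308.6, 221.3, 87.0], [339.9, 200.2, 85.0], [357.4, 206.4, 149.5]]
180 2 [[319.3, 236.6, 211.5], [358.1, 213.1, 66.0]]
[[294.3, 240.6], [319.4, 236.9], [344.1, 233.5], [360.5, 231.2], [289.6, 206.9], [306.4, 204.6], [323.2, 202.5], [339.8, 200.1]]
[[ 0.4546  0.0061  0.063 ]
 [ 0.4633 -0.0537  0.063 ]
 [ 0.4714 -0.1127  0.063 ]
 [ 0.477  -0.1521  0.063 ]
 [ 0.5334  0.0173  0.077 ]
 [ 0.539  -0.0226  0.077 ]
 [ 0.5442 -0.0626  0.077 ]
 [ 0.5499 -0.1022  0.077 ]]
```

Checks pass: tare to lock measures 59.6 mm (60 expected), the row span 79.6 mm (78.8 expected), and yaw is about +8°. Next I'll work out a hover pose for a closer wrist view.

```bash
cat >> h.py <<'E'
def target(yaw_deg=8.,tilt=10.):
    u=np.array([np.cos(np.radians(yaw_deg)),np.sin(np.radians(yaw_deg)),0]);t=np.radians(tilt)
    z=np.sin(t)*u-np.cos(t)*np.array([0,0,1]); x=-(np.cos(t)*u+np.sin(t)*np.array([0,0,1]))
    return R.from_matrix(np.c_[x,np.cross(z,x),z])
def cur(s):
    q=s['tool_rot']; return np.array(s['tcp_pos']),R.from_quat([q[1],q[2],q[3],q[0]])
def rel(s,p,Rt):
    p0,R0=cur(s); return R0.inv().apply(np.array(p)-p0)*1000,(R0.inv()*Rt).as_rotvec(degrees=True)
E
python3 - <<'E'
from h import *
from workcell import env
s=env.sense();p0,R0=cur(s)
Rt=target()
for p in ([.33,.40,.30],[.46,.18,.30],[.49,-.045,.22]):
    t,w=rel(s,p,Rt);print(np.round(t),np.round(w,1))
E
```

```text
[-212. -102.  -69.] [ -2.1  -9.9 -23.3]
[-396. -279.  -69.] [ -2.1  -9.9 -23.3]
[-484. -488.   11.] [ -2.1  -9.9 -23.3]
```

Emit:
play_rows --commands '[{"translation": [-0.03, -0.015, -0.04], "twist": [0, -1, -3], "fingers": 1}, {"translation": [-0.07, -0.035, -0.069], "twist": [-0.5, -3, -7], "fingers": 1}, {"translation": [-0.115, -0.055, -0.069], "twist": [-1, -5, -12], "fingers": 1}, {"translation": [-0.16, -0.08, -0.069], "twist": [-1.5, -7, -17], "fingers": 1}, {"translation": [-0.212, -0.102, -0.069], "twist": [-2.1, -9.9, -23.3], "fingers": 1}, {"translation": [-0.25, -0.138, -0.069], "twist": [-2.1, -9.9, -23.3], "fingers": 1}, {"translation": [-0.287, -0.174, -0.069], "twist": [-2.1, -9.9, -23.3], "fingers": 1}, {"translation": [-0.323, -0.21, -0.069], "twist": [-2.1, -9.9, -23.3], "fingers": 1}, {"translation": [-0.36, -0.245, -0.069], "twist": [-2.1, -9.9, -23.3], "fingers": 1}, {"translation": [-0.396, -0.279, -0.069], "twist": [-2.1, -9.9, -23.3], "fingers": 1}, {"translation": [-0.396, -0.279, -0.069], "twist": [-2.1, -9.9, -23.3], "fingers": 1}, {"translation": [-0.396, -0.279, -0.069], "twist": [-2.1, -9.9, -23.3], "fingers": 1}]'

```text
clock: 1.65
tcp_pos: [0.4601, 0.1806, 0.3002]
tool_rot: [0.087, -0.069, 0.994, 0.007]
ft_force: [-0.0, 0.2, 0.2]
finger_gap: -0.0001
```

```bash
python3 - <<'E'
from h import *
from workcell import env
s=env.sense()
print(s['clock'],s['tcp_pos'],s['joint_positions'],s['finger_gap'])
t,w=rel(s,[.49,-.045,.22],target());print(np.round(t),np.round(w,1))
E
```

```text
1.65 [0.46012335 0.18058555 0.30021649] [-0.38700628  0.4277337  -0.13647045  1.82291524  0.17611587  0.73765864
  1.08198256] -6.415055025800663e-05
[  16. -228.   78.] [ 0.1  0.  -0. ]
```

Emit:
play_rows --commands '[{"translation": [0.002, -0.04, 0], "twist": [0, 0, 0], "fingers": 1}, {"translation": [0.004, -0.085, 0], "twist": [0, 0, 0], "fingers": 1}, {"translation": [0.006, -0.13, 0.01], "twist": [0, 0, 0], "fingers": 1}, {"translation": [0.01, -0.17, 0.03], "twist": [0, 0, 0], "fingers": 1}, {"translation": [0.013, -0.205, 0.055], "twist": [0, 0, 0], "fingers": 1}, {"translation": [0.016, -0.228, 0.078], "twist": [0, 0, 0], "fingers": 1}, {"translation": [0.016, -0.228, 0.078], "twist": [0, 0, 0], "fingers": 1}, {"translation": [0.016, -0.228, 0.078], "twist": [0, 0, 0], "fingers": 1}]'

```text
clock: 2.65
tcp_pos: [0.49, -0.0444, 0.221]
tool_rot: [0.088, -0.07, 0.994, 0.007]
ft_force: [0.3, -0.8, -0.2]
finger_gap: -0.0001
```

```bash
python3 - <<'E'
from h import *
from workcell import env
import json
s=env.sense();im=env.camera("wrist")[:,:,::-1];cv2.imwrite("pics/w1.png",im)
json.dump({k:np.array(v).tolist() for k,v in s.items()},open("s1.json","w"))
print(s['tcp_pos'],s['tool_rot'],s['ft_force'],s['ft_torque'])
E
```

```text
[ 0.48996858 -0.04438561  0.22095796] [ 0.08751801 -0.07006164  0.99367313  0.00675887] [ 0.34679112 -0.83279539 -0.20905117] [-0.00051365  0.18891172 -0.01561101]
```

View pics/w1.png

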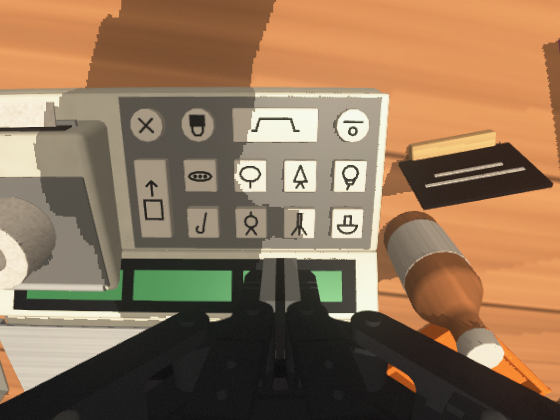

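The wrist view is upside down. It shows cancel (146,126), lock (198,125), tare (275,125), zero (351,126), leek (298,223), and the fingertip at (280,262).

```bash
python3 - <<'E'
from h import *
from workcell import env
import json
s=json.load(open("s1.json"));c=env.get_calibration('wrist');TC=np.array(c['tool_from_camera'])
p,R0=cur(s);T=np.eye(4);T[:3,:3]=R0.as_matrix();T[:3,3]=p;T=T@TC
pc=(np.linalg.inv(TC)@[0,0,0,1])[:3];print("tcp px",cv2.projectPoints(pc[None],np.zeros(3),np.zeros(3),np.array(c['intrinsics']),np.array(c['distortion']))[0].ravel())
im=cv2.imread("pics/w1.png");g=cv2.cvtColor(im,cv2.COLOR_BGR2GRAY)
m=cv2.adaptiveThreshold(g,255,cv2.ADAPTIVE_THRESH_MEAN_C,cv2.THRESH_BINARY,61,10);cv2.imwrite("pics/m1.png",m)
# per-key edge localisation: bounding box of local threshold around hand-read centres
K={'zero':(351,126),'tare':(275,125),'lock':(198,125),'cancel':(146,126),'mush':(347,223),'leek':(298,223),'radish':(251,223),'fern':(203,223)}
px=np.array(list(K.values()),float);z=np.array([.063]*4+[.077]*4)
P=onz(*ray(c,T,px),z)
for k,q in zip(K,P):print(k,q.round(4))
E
python3 - <<'E'
import cv2
im=cv2.imread("pics/w1.png")[95:255,110:390]
cv2.imwrite("pics/w1z.png",cv2.resize(im,None,fx=2.85,fy=2.85,interpolation=cv2.INTER_CUBIC))
E
```

```text
tcp px [278.58132274 277.53705807]
zero [0.4575 0.0073 0.063 ]
tare [ 0.465  -0.0509  0.063 ]
lock [ 0.4731 -0.1098  0.063 ]
cancel [ 0.4793 -0.1499  0.063 ]
mush [0.5342 0.0189 0.077 ]
leek [ 0.5399 -0.0214  0.077 ]
radish [ 0.5453 -0.06    0.077 ]
fern [ 0.5508 -0.0994  0.077 ]
```

View pics/w1z.png

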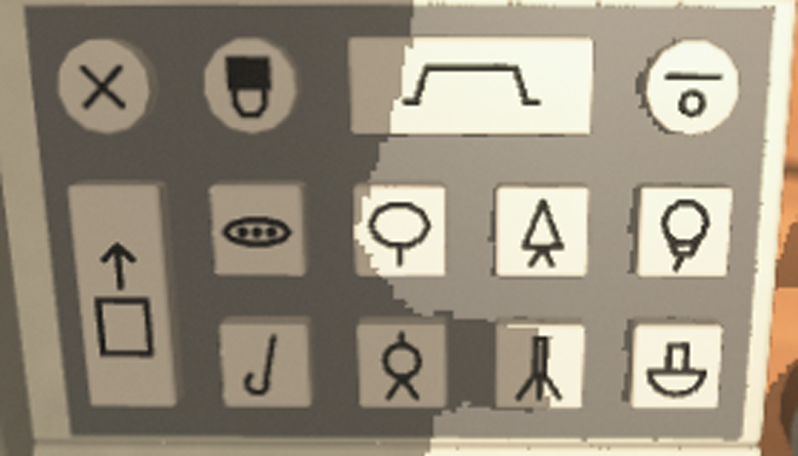

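Both views agree within about 3 mm, so I'll average them: tare (.4645,-.052), leek (.5395,-.022), lock (.4723,-.111). Next is a hover over tare.

```bash
cat > go.py <<'E'
import sys
from h import *
from workcell import env
K={'tare':[.4645,-.052,.063],'leek':[.5395,-.022,.077],'lock':[.4723,-.111,.063]}
s=env.sense();Rt=target(8.)
h=float(sys.argv[2])/1000
t,w=rel(s,np.array(K[sys.argv[1]])-Rt.as_matrix()[:,2]*h,Rt);print(s['clock'],t.round(1),w.round(1),s['ft_force'].round(2))
E
python3 go.py tare 15
```

```text
2.7 [ 53.7  -4.  136.1] [0.1 0.1 0.1] [ 0.27  0.59 -0.05]
```

Emit:
play_rows --commands '[{"translation": [0.02, -0.001, 0.03], "twist": [0, 0, 0], "fingers": 1}, {"translation": [0.04, -0.003, 0.065], "twist": [0, 0, 0], "fingers": 1}, {"translation": [0.053, -0.004, 0.1], "twist": [0, 0, 0], "fingers": 1}, {"translation": [0.0537, -0.004, 0.125], "twist": [0, 0, 0], "fingers": 1}, {"translation": [0.0537, -0.004, 0.136], "twist": [0, 0, 0], "fingers": 1}, {"translation": [0.0537, -0.004, 0.136], "twist": [0, 0, 0], "fingers": 1}, {"translation": [0.0537, -0.004, 0.136], "twist": [0, 0, 0], "fingers": 1}]'

```text
clock: 3.58
tcp_pos: [0.4678, -0.0547, 0.0841]
tool_rot: [0.083, -0.069, 0.994, 0.008]
ft_force: [-0.1, 0.7, 0.5]
finger_gap: -0.0004
```

```bash
python3 - <<'E'
from workcell import env
import cv2
print(env.sense()['ft_force'])
cv2.imwrite("pics/w2.png",env.camera("wrist")[:,:,::-1])
E
python3 go.py tare 0
```

```text
[-0.07214513  0.73554955  0.47407342]
3.625 [ 6.2  3.1 20.3] [ 0.2 -0.5 -0. ] [-0.52 -0.13  0.34]
```

View pics/w2.png

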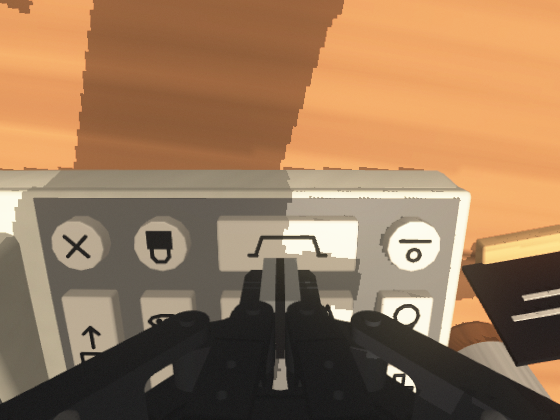

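The tip sits about 6 mm short of the target, toward the far side. I'll hold and see whether it settles.

Emit:
play_rows --commands '[{"translation": [0, 0, 0], "twist": [0, 0, 0], "fingers": 1}, {"translation": [0, 0, 0], "twist": [0, 0, 0], "fingers": 1}, {"translation": [0, 0, 0], "twist": [0, 0, 0], "fingers": 1}]'

```text
clock: 4.0
tcp_pos: [0.4673, -0.0549, 0.0832]
tool_rot: [0.082, -0.069, 0.994, 0.008]
ft_force: [-0.8, 0.3, -0.5]
finger_gap: -0.0001
```

```bash
python3 go.py tare 0; python3 -c "
from workcell import env
s=env.sense();print(s['joint_positions'].round(3),s['joint_velocities'].round(3),s['tcp_pos'])"
```

```text
4.0 [ 5.7  3.2 19.5] [ 0.2 -0.6 -0. ] [-0.82  0.3  -0.49]
[ 1.040e-01  8.030e-01 -5.300e-02  2.178e+00  1.520e-01  1.000e-03
  1.628e+00] [-0.001  0.002  0.002 -0.001  0.     0.001  0.001] [ 0.46734637 -0.05487613  0.08319095]
```

Joint 6 sits at its lower limit (0.001), so the 10° tilt isn't reachable here. I'll use a nearly vertical tool (2° tilt) and aim 4 mm down the slope, because the far edge of the tip will touch first.

```bash
sed -i "s/Rt=target(8.)/Rt=target(8.,2.)/; s/t,w=rel.*;print/P=np.array(K[sys.argv[1]])+np.array([-.004,-.0006,h]);t,w=rel(s,P,Rt);print/" go.py; python3 go.py tare 15;python3 go.py tare 20
```

```text
4.0 [7.2 3.2 4.1] [ 0.2  7.4 -0. ] [-0.82  0.3  -0.49]
4.0 [ 6.4  3.2 -0.9] [ 0.2  7.4 -0. ] [-0.82  0.3  -0.49]
```

Emit:
play_rows --commands '[{"translation": [0, 0, -0.003], "twist": [0, 3, 0], "fingers": 1}, {"translation": [0.003, 0.002, -0.003], "twist": [0, 7.4, 0], "fingers": 1}, {"translation": [0.006, 0.003, -0.001], "twist": [0, 7.4, 0], "fingers": 1}, {"translation": [0.006, 0.003, -0.001], "twist": [0, 7.4, 0], "fingers": 1}, {"translation": [0.006, 0.003, -0.001], "twist": [0, 7.4, 0], "fingers": 1}]'

```text
clock: 4.62
tcp_pos: [0.4606, -0.0529, 0.0831]
tool_rot: [0.018, -0.07, 0.997, 0.003]
ft_force: [-0.6, 0.1, 0.8]
finger_gap: -0.0
```

```bash
python3 go.py tare 3;python3 -c "
from workcell import env
s=env.sense();print(s['joint_positions'].round(3),s['tcp_pos'],s['ft_force'])"
```

```text
4.625 [ 0.7  0.2 17. ] [ 0.2  0.1 -0. ] [-0.64  0.11  0.82]
[ 0.086  0.809 -0.059  2.07   0.142  0.232  1.618] [ 0.46061835 -0.05288116  0.0830597 ] [-0.63853821  0.11078623  0.82269589]
```

Emit:
play_rows --commands '[{"translation": [0, 0, 0.006], "twist": [0, 0, 0], "fingers": 1}, {"translation": [0, 0, 0.012], "twist": [0, 0, 0], "fingers": 1}, {"translation": [0, 0, 0.015], "twist": [0, 0, 0], "fingers": 1}, {"translation": [0, 0, 0.015], "twist": [0, 0, 0], "fingers": 1}]'

```text
clock: 5.12
tcp_pos: [0.4613, -0.0526, 0.0679]
tool_rot: [0.017, -0.07, 0.997, 0.003]
ft_force: [0.2, 0.1, -0.3]
finger_gap: -0.0001
```

Emit:
play_rows --commands '[{"translation": [0, 0, 0.001], "twist": [0, 0, 0], "fingers": 1}, {"translation": [0, 0, 0.002], "twist": [0, 0, 0], "fingers": 1}, {"translation": [0, 0, 0.002], "twist": [0, 0, 0], "fingers": 1}]'

```text
clock: 5.5
tcp_pos: [0.4615, -0.0526, 0.0661]
tool_rot: [0.018, -0.07, 0.997, 0.003]
ft_force: [0.2, 0.1, -0.5]
finger_gap: 0.0001
```

Emit:
play_rows --commands '[{"translation": [0, 0, 0.001], "twist": [0, 0, 0], "fingers": 1}, {"translation": [0, 0, 0.002], "twist": [0, 0, 0], "fingers": 1}, {"translation": [0, 0, 0.002], "twist": [0, 0, 0], "fingers": 1}]'

```text
clock: 5.88
tcp_pos: [0.4615, -0.0525, 0.0641]
tool_rot: [0.017, -0.07, 0.997, 0.003]
ft_force: [-0.7, -0.1, 0.3]
finger_gap: 0.0003
```

Emit:
play_rows --commands '[{"translation": [0, 0, 0.001], "twist": [0, 0, 0], "fingers": 1}, {"translation": [0, 0, 0.002], "twist": [0, 0, 0], "fingers": 1}, {"translation": [0, 0, 0.002], "twist": [0, 0, 0], "fingers": 1}]'

```text
clock: 6.25
tcp_pos: [0.4618, -0.0526, 0.0621]
tool_rot: [0.018, -0.07, 0.997, 0.003]
ft_force: [0.5, 0.5, 1.8]
finger_gap: -0.0001
```

```bash
python3 - <<'E'
from workcell import env
import cv2
cv2.imwrite("pics/w3.png",env.camera("wrist")[:,:,::-1])
print(env.sense()['ft_force'])
E
```

```text
[ 0.96504955 -0.27678809  2.8525759 ]
```

View pics/w3.png

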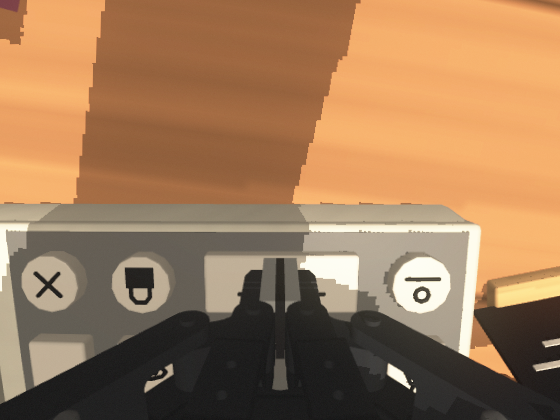

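The tip is on the wide tare key (around 280,275) and in contact, at about 2–3 N. I'll press 3 mm more, hold, and check.

Emit:
play_rows --commands '[{"translation": [0, 0, 0.001], "twist": [0, 0, 0], "fingers": 1}, {"translation": [0, 0, 0.002], "twist": [0, 0, 0], "fingers": 1}, {"translation": [0, 0, 0.003], "twist": [0, 0, 0], "fingers": 1}, {"translation": [0, 0, 0.003], "twist": [0, 0, 0], "fingers": 1}]'

```text
clock: 6.8
tcp_pos: [0.4621, -0.0525, 0.0592]
tool_rot: [0.018, -0.07, 0.997, 0.003]
ft_force: [2.6, 1.1, 6.4]
finger_gap: -0.0001
```

```bash
python3 - <<'E'
from workcell import env
import cv2
f=[]
for i in range(3):
    im=env.camera("wrist"); f.append(env.sense()['ft_force'].round(2))
print(f)
E
```

```text
[array([3.03, 0.12, 6.23]), array([2.59, 0.98, 6.35]), array([ 2.28, -0.12,  6.21])]
```

About 6 N, with 4.3 mm of travel since contact: the tare key registered. Now to release it.

Emit:
play_rows --commands '[{"translation": [0, 0, -0.004], "twist": [0, 0, 0], "fingers": 1}, {"translation": [0, 0, -0.014], "twist": [0, 0, 0], "fingers": 1}, {"translation": [0, 0, -0.035], "twist": [0, 0, 0], "fingers": 1}, {"translation": [0, 0, -0.05], "twist": [0, 0, 0], "fingers": 1}, {"translation": [0, 0, -0.05], "twist": [0, 0, 0], "fingers": 1}]'

```text
clock: 7.58
tcp_pos: [0.4601, -0.0531, 0.1101]
tool_rot: [0.018, -0.07, 0.997, 0.003]
ft_force: [0.2, 0.5, -0.5]
finger_gap: -0.0001
```

```bash
python3 go.py leek 20;python3 go.py leek 3; python3 -c "
from workcell import env
s=env.sense();print(s['joint_positions'].round(3),s['tcp_pos'],s['ft_force'])"
```

```text
7.575 [-78.3  19.7  16.1] [ 0.2  0.1 -0. ] [ 0.19  0.5  -0.53]
7.575 [-77.7  19.6  33.1] [ 0.2  0.1 -0. ] [ 0.19  0.5  -0.53]
[ 0.095  0.752 -0.075  2.053  0.136  0.305  1.622] [ 0.4601412  -0.05307527  0.11012695] [ 0.19364451  0.49656656 -0.53145966]
```

Emit:
play_rows --commands '[{"translation": [-0.025, 0.006, 0], "twist": [0, 0, 0], "fingers": 1}, {"translation": [-0.055, 0.014, 0], "twist": [0, 0, 0], "fingers": 1}, {"translation": [-0.078, 0.0197, 0], "twist": [0, 0, 0], "fingers": 1}, {"translation": [-0.078, 0.0197, 0.008], "twist": [0, 0, 0], "fingers": 1}, {"translation": [-0.078, 0.0197, 0.016], "twist": [0, 0, 0], "fingers": 1}, {"translation": [-0.078, 0.0197, 0.016], "twist": [0, 0, 0], "fingers": 1}]'

```text
clock: 8.32
tcp_pos: [0.5341, -0.0228, 0.0951]
tool_rot: [0.017, -0.069, 0.997, 0.003]
ft_force: [0.1, 0.2, 0.6]
finger_gap: -0.0001
```

```bash
python3 - <<'E'
from workcell import env
import cv2
im=env.camera("wrist")[:,:,::-1];im2=env.camera("top")[:,:,::-1]
cv2.imwrite("pics/w4.png",im)
E
python3 go.py leek 6
```

```text
8.425 [-0.4 -0.  12.9] [ 0.2 -0.  -0. ] [-0.35 -0.62  0.45]
```

View pics/w4.png

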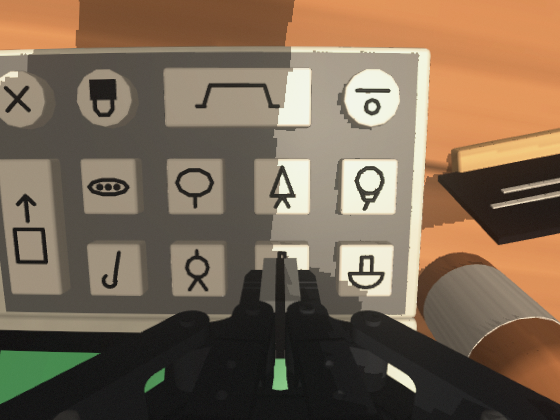

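The tip is centred over the leek key (282,270), and the tare key looks up again. Descending.

Emit:
play_rows --commands '[{"translation": [0, 0, 0.006], "twist": [0, 0, 0], "fingers": 1}, {"translation": [0, 0, 0.012], "twist": [0, 0, 0], "fingers": 1}, {"translation": [0, 0, 0.014], "twist": [0, 0, 0], "fingers": 1}, {"translation": [0, 0, 0.015], "twist": [0, 0, 0], "fingers": 1}, {"translation": [0, 0, 0.015], "twist": [0, 0, 0], "fingers": 1}]'

```text
clock: 9.05
tcp_pos: [0.5355, -0.0224, 0.081]
tool_rot: [0.018, -0.07, 0.997, 0.003]
ft_force: [0.6, 0.4, -0.1]
finger_gap: 0.0002
```

Emit:
play_rows --commands '[{"translation": [0, 0, 0.001], "twist": [0, 0, 0], "fingers": 1}, {"translation": [0, 0, 0.002], "twist": [0, 0, 0], "fingers": 1}, {"translation": [0, 0, 0.002], "twist": [0, 0, 0], "fingers": 1}]'

```text
clock: 9.43
tcp_pos: [0.5356, -0.0223, 0.0789]
tool_rot: [0.017, -0.07, 0.997, 0.003]
ft_force: [-0.5, -0.2, 1.1]
finger_gap: 0.0004
```

Emit:
play_rows --commands '[{"translation": [0, 0, 0.001], "twist": [0, 0, 0], "fingers": 1}, {"translation": [0, 0, 0.002], "twist": [0, 0, 0], "fingers": 1}, {"translation": [0, 0, 0.002], "twist": [0, 0, 0], "fingers": 1}]'

```text
clock: 9.8
tcp_pos: [0.5357, -0.0223, 0.0769]
tool_rot: [0.018, -0.07, 0.997, 0.003]
ft_force: [0.6, -0.7, -0.1]
finger_gap: 0.0002
```

Emit:
play_rows --commands '[{"translation": [0, 0, 0.001], "twist": [0, 0, 0], "fingers": 1}, {"translation": [0, 0, 0.002], "twist": [0, 0, 0], "fingers": 1}, {"translation": [0, 0, 0.002], "twist": [0, 0, 0], "fingers": 1}]'

```text
clock: 10.18
tcp_pos: [0.536, -0.0223, 0.075]
tool_rot: [0.018, -0.07, 0.997, 0.003]
ft_force: [0.8, 0.1, 3.4]
finger_gap: 0.0
```

Emit:
play_rows --commands '[{"translation": [0, 0, 0.001], "twist": [0, 0, 0], "fingers": 1}, {"translation": [0, 0, 0.002], "twist": [0, 0, 0], "fingers": 1}, {"translation": [0, 0, 0.0025], "twist": [0, 0, 0], "fingers": 1}, {"translation": [0, 0, 0.0025], "twist": [0, 0, 0], "fingers": 1}]'

```text
clock: 10.68
tcp_pos: [0.5363, -0.0222, 0.0726]
tool_rot: [0.018, -0.07, 0.997, 0.003]
ft_force: [3.3, -0.2, 6.7]
finger_gap: 0.0001
```

```bash
python3 - <<'E'
from workcell import env
import cv2
im=env.camera("wrist")[:,:,::-1];cv2.imwrite("pics/w5.png",im);print(env.sense()['ft_force'].round(2))
E
```

```text
[2.44 0.24 5.74]
```

View pics/w5.png

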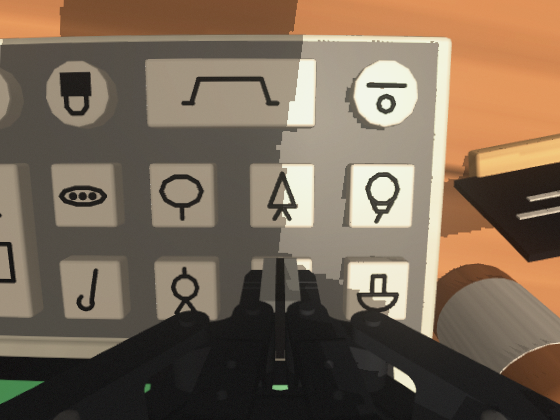

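The leek key is down under the tip at about 6 N, and the carrot key and its other neighbours are clear. Releasing.

Emit:
play_rows --commands '[{"translation": [0, 0, -0.004], "twist": [0, 0, 0], "fingers": 1}, {"translation": [0, 0, -0.014], "twist": [0, 0, 0], "fingers": 1}, {"translation": [0, 0, -0.03], "twist": [0, 0, 0], "fingers": 1}, {"translation": [0, 0, -0.04], "twist": [0, 0, 0], "fingers": 1}, {"translation": [0, 0, -0.04], "twist": [0, 0, 0], "fingers": 1}]'

```text
clock: 11.35
tcp_pos: [0.5347, -0.0227, 0.1133]
tool_rot: [0.018, -0.07, 0.997, 0.003]
ft_force: [0.3, -0.2, -0.9]
finger_gap: -0.0
```

```bash
python3 go.py lock 20
```

```text
11.35 [ 79.2 -78.9  27.2] [ 0.2  0.1 -0. ] [ 0.32 -0.18 -0.93]
```

Emit:
play_rows --commands '[{"translation": [0.025, -0.025, 0], "twist": [0, 0, 0], "fingers": 1}, {"translation": [0.055, -0.055, 0], "twist": [0, 0, 0], "fingers": 1}, {"translation": [0.079, -0.079, 0], "twist": [0, 0, 0], "fingers": 1}, {"translation": [0.079, -0.079, 0.015], "twist": [0, 0, 0], "fingers": 1}, {"translation": [0.079, -0.079, 0.027], "twist": [0, 0, 0], "fingers": 1}, {"translation": [0.079, -0.079, 0.027], "twist": [0, 0, 0], "fingers": 1}, {"translation": [0.079, -0.079, 0.027], "twist": [0, 0, 0], "fingers": 1}]'

```text
clock: 12.22
tcp_pos: [0.4683, -0.1113, 0.0825]
tool_rot: [0.018, -0.07, 0.997, 0.003]
ft_force: [0.1, 0.2, 0.5]
finger_gap: -0.0001
```

```bash
python3 - <<'E'
from workcell import env
import cv2
im=env.camera("wrist")[:,:,::-1]
cv2.imwrite("pics/w6.png",im)
E
python3 go.py lock 5
```

```text
12.275 [ 0.6 -0.2 14.6] [0.2 0.  0. ] [ 0.08 -0.5   0.42]
```

View pics/w6.png

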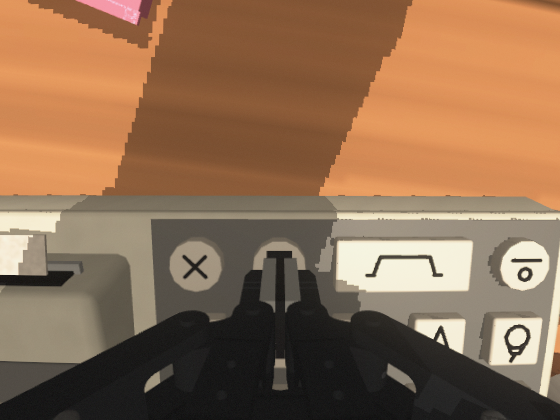

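The tip is over the round lock key (279,262). Descending.

Emit:
play_rows --commands '[{"translation": [0, 0, 0.006], "twist": [0, 0, 0], "fingers": 1}, {"translation": [0, 0, 0.012], "twist": [0, 0, 0], "fingers": 1}, {"translation": [0, 0, 0.016], "twist": [0, 0, 0], "fingers": 1}, {"translation": [0, 0, 0.017], "twist": [0, 0, 0], "fingers": 1}, {"translation": [0, 0, 0.017], "twist": [0, 0, 0], "fingers": 1}]'

```text
clock: 12.9
tcp_pos: [0.4688, -0.1115, 0.0654]
tool_rot: [0.017, -0.07, 0.997, 0.003]
ft_force: [0.0, 0.9, -0.2]
finger_gap: 0.0001
```

Emit:
play_rows --commands '[{"translation": [0, 0, 0.001], "twist": [0, 0, 0], "fingers": 1}, {"translation": [0, 0, 0.002], "twist": [0, 0, 0], "fingers": 1}, {"translation": [0, 0, 0.002], "twist": [0, 0, 0], "fingers": 1}]'

```text
clock: 13.28
tcp_pos: [0.4689, -0.1114, 0.0633]
tool_rot: [0.018, -0.07, 0.997, 0.003]
ft_force: [-0.0, 0.5, 0.2]
finger_gap: 0.0001
```

Emit:
play_rows --commands '[{"translation": [0, 0, 0.001], "twist": [0, 0, 0], "fingers": 1}, {"translation": [0, 0, 0.002], "twist": [0, 0, 0], "fingers": 1}, {"translation": [0, 0, 0.002], "twist": [0, 0, 0], "fingers": 1}]'

```text
clock: 13.65
tcp_pos: [0.4691, -0.1114, 0.0614]
tool_rot: [0.018, -0.07, 0.997, 0.003]
ft_force: [0.8, 0.1, 3.3]
finger_gap: 0.0
```

Emit:
play_rows --commands '[{"translation": [0, 0, 0.001], "twist": [0, 0, 0], "fingers": 1}, {"translation": [0, 0, 0.002], "twist": [0, 0, 0], "fingers": 1}, {"translation": [0, 0, 0.0025], "twist": [0, 0, 0], "fingers": 1}, {"translation": [0, 0, 0.0025], "twist": [0, 0, 0], "fingers": 1}]'

```text
clock: 14.15
tcp_pos: [0.4694, -0.1114, 0.059]
tool_rot: [0.018, -0.07, 0.997, 0.003]
ft_force: [3.7, 1.0, 6.3]
finger_gap: 0.0001
```

```bash
python3 - <<'E'
from workcell import env
import cv2
im=env.camera("wrist")[:,:,::-1];cv2.imwrite("pics/w7.png",im);print(env.sense()['ft_force'].round(2))
E
```

```text
[2.96 1.21 6.6 ]
```

View pics/w7.png

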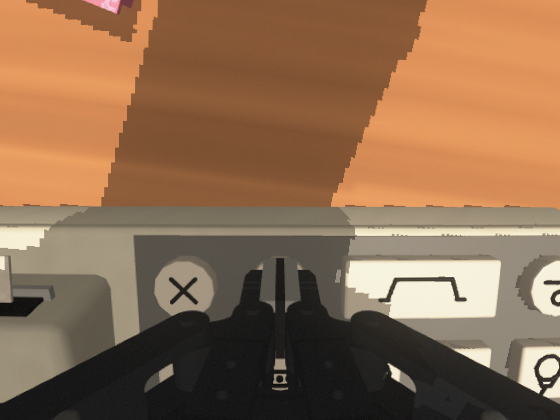

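The lock key is down under the tip (280,270) at about 6.5 N. Now I'll release it and retreat upwards.

Emit:
play_rows --commands '[{"translation": [0, 0, -0.004], "twist": [0, 0, 0], "fingers": 1}, {"translation": [0, 0, -0.014], "twist": [0, 0, 0], "fingers": 1}, {"translation": [0, 0, -0.04], "twist": [0, 0, 0], "fingers": 1}, {"translation": [0, 0, -0.08], "twist": [0, 0, 0], "fingers": 1}, {"translation": [0, 0, -0.12], "twist": [0, 0, 0], "fingers": 1}, {"translation": [0, 0, -0.14], "twist": [0, 0, 0], "fingers": 1}, {"translation": [0, 0, -0.14], "twist": [0, 0, 0], "fingers": 1}, {"translation": [0, 0, -0.14], "twist": [0, 0, 0], "fingers": 1}]'

```text
clock: 15.2
tcp_pos: [0.4637, -0.1126, 0.1983]
tool_rot: [0.017, -0.07, 0.997, 0.003]
ft_force: [0.9, 0.3, 0.2]
finger_gap: 0.0001
```

```bash
python3 - <<'E'
from workcell import env
import cv2
for n in ("wrist","scene"):
    im=env.camera(n)[:,:,::-1];cv2.imwrite(f"pics/{n}8.png",im)
s=env.sense();print(s['clock'],s['ft_force'].round(2),s['tcp_pos'])
E
```

```text
15.3 [-0.46 -0.29  0.29] [ 0.46376201 -0.11251844  0.19810412]
```

View pics/wrist8.png

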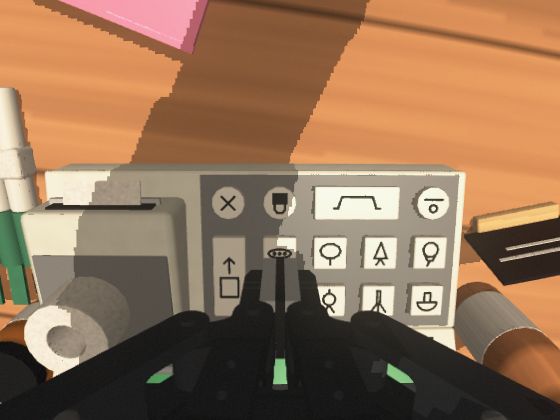

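View pics/scene8.png

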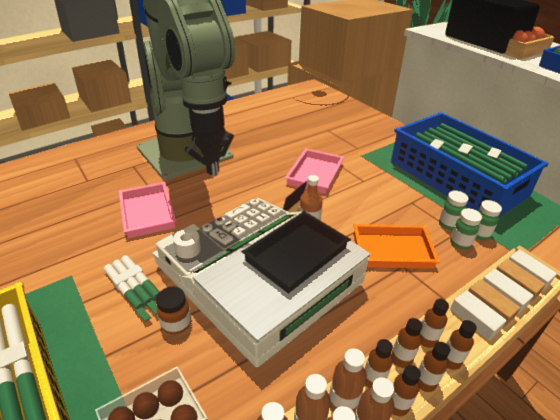

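The keys look up and level, the tool is clear, and the tray (297,250) and other objects are where they were. Handing in.

```bash
python3 -c "
from workcell import env
print(env.close_job())"
```

```text
the job is handed in; nothing more can be done
None
```

I tapped the tare key, then the leek preset, then the price-lock key with the shut fingertips, and handed the job in just after 15 s. No verdict is reported.

- **Presses:** each key read about 6–6.5 N upward. I put the stroke at roughly 4 mm from fingertip height after first contact, because key travel isn't read out. I lifted well clear after each press.
- **Last checks:** the wrist view showed the visible keys up, and the scene view showed the tray and other things where they had stood. The fingers hid part of the keyboard, the leek and lock keys partly included. The wrist force was back to about zero, with the tool about 130 mm above the keys.
- **What disagreed:** the top and wrist views differed by up to about 3 mm on key positions, so I used values midway between them.
- **Change of plan:** the 10° tool tilt I planned drove joint 6 to its lower limit (0.001 rad) while hovering over the tare key, leaving the tip about 6 mm short. I pressed all three keys with a 2° tilt instead.

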